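Snap the snuffing cap onto the last altar oil lamp and hold it down

TASK

One of the three brass oil lamps in the rosewood rack still has its burner neck bare: close it for the night by picking up the loose copper snuffing cap, setting it squarely over that neck and pressing it straight down with no more than firm hand pressure. When it clicks, keep pressing until its rim sits tight on the black gasket all round, and finish with your fingers still on the cap, holding it pressed down on its seal. Leave the bowl, the striker, the stupa and the white holder where they stand.

Things in the scene. Friction and masses are not known exactly. Their poses are not given: they have to be found in the camera images.
- cap: the loose snuffing cap, hammered copper, about 80 g: a round bell open below, 37 mm across and 37 mm tall, brass knob on top. It stands rim down on the shelf, knob up. Inside the rim is a lip 4 mm high with a round opening 24.4 mm across; above the lip the inside is 31 mm across and clear up to 31 mm. Origin: centre of the rim's plane (underside); z up along the knob
- knob (a point): middle of the cap's upright brass knob, a cylinder 16 mm in diameter and 26 mm tall that runs from 37 to 63 mm above the cap's rim; this point is 50 mm above the rim, on the axis. The flat of copper round the knob's foot is 20 mm across, then slopes down
- gasket: flat black silicone gasket, 39 mm across, 3 mm thick, on the open lamp's shoulder round the foot of its neck: the cap's seat, fixed. Origin: centre of its TOP face, 107 mm above the work surface; z up. Above it the brass neck is 20 mm across up to 16 mm, then a cone narrowing to 10 mm at 26 mm. When the cap is home its origin coincides with this one and more pressing meets firm resistance
- catch (a point): the snap catch, on the neck's axis 8.3 mm above the gasket's top: four sprung steel bumps stand 3.7 mm out of the neck. The cap's lip meets them with its rim about 12 mm above the gasket; pushing down takes up to 8 to 12 N, drops when the rim is about 8 mm above, and from about 4 mm the bumps spring out over the lip and pull the cap down (the click)
- wick (a point): tip of the open lamp's bare white wick, 7 mm wide, 29 mm above the gasket's top, on the neck's axis
- lamp: the open lamp: a brass reservoir 51 mm in diameter, fixed in one of the first, third and fifth of the rack's sockets. Origin: centre of its foot, 34 mm above the work surface, 73 mm below the gasket's top; z up
- closed_lamp_a: a like lamp with its copper cap already on, fixed in the rack: 51 mm in diameter, its cap 37 mm wide, top of its knob 136 mm above its origin. Origin: centre of its foot, 34 mm above the work surface
- closed_lamp_b: as closed_lamp_a: another lamp with its copper cap on, 136 mm tall in all; origin at the centre of its foot, 34 mm above the work surface
- rack: the fixed rosewood rack, 90 mm (x) by 360 mm (y) by 45 mm tall, standing on the shelf, with five round sockets 55 mm across at 66 mm pitch along its y; the lamps stand in the first, third and fifth, the second and fourth are empty. Origin: centre of its underside on the shelf
- shelf: the low black lacquer shelf on the table, fixed, 460 by 920 mm, its top 24 mm above the work surface (z = 0). Origin: centre of its underside
- bowl: brass singing bowl on a red foot, loose, 110 mm in diameter, 70 mm tall; leave it. Origin: centre of its underside
- striker: maple striker lying on its little rosewood rest, one loose piece 177 mm long (along x), 40 mm wide, 37 mm tall; leave it. Origin: underside, below the handle's middle
- stupa: sandstone stupa model, loose, 76 mm square and 100 mm tall; leave it. Origin: centre of its underside
- holder: ivory-white porcelain incense-stick holder, an empty cup, loose, 52 mm in diameter, 56 mm tall; leave it. Origin: centre of its underside
Not all that is in view belongs to the job. Leave any pink look-alike of the cap alone.

How it is judged:
By the outcome, as a careful person would: the job done as asked, in the order asked, and still so for the second after the job is handed in, while the arm keeps its last pose, push and grip.
It also fails if it takes over 59 s, if anything falls off the work surface, if the arm or the gripper's body presses on something with over 40 N, if the wrist force passes 120 N, or if a joint passes its speed limit or range.

ROBOT

A 6-joint arm with a two-finger parallel gripper is mounted at the origin on the work surface. World frame = base frame: x ahead of the robot, y to its left, z up, the work surface at z = 0. Lengths are in m, angles in rad, forces in N, time in s.
With the tool pointing down it reaches from about 0.325 to 1 m from the base axis. Payload 5.1 kg.
Tool frame: the origin (TCP) lies at the centre of the arm's flange, where the gripper is bolted on; the fingertips stand 173 mm ahead of it and the grasp point (between the pads) lies 155 mm ahead of it; y points along the fingers, z is the direction in which the jaws open and shut, and the axes are right-handed (so a half turn about y gives the same grasp; the last joint's range is limited). The gripper opens to 85 mm and grips with 20 to 120 N. Pads are 22 mm wide; open, the fingers measure 114 mm over their backs; the gripper's body (76 mm by 85 mm) begins 54 mm behind the grasp point. The pads swing forward as they close: fully open they stand 13 mm farther back than shut.
Start: joints at [1.122, 0.124, 1.65, -0, 1.367, -0.083], TCP at [0.233, 0.607, 0.405] pointing down, gripper open.
Joint ranges: [-2.61, 2.61], [-1.02, 2.33], [0.03, 2.71], [-1.35, 4.49], [0.32, 2.68], [-2.91, 2.91]. Speed limits (rad/s): [2.57, 2.57, 3.14, 3.14, 3.14, 3.14].

INTERFACE

Orientations are given as a unit quaternion [w, x, y, z].
In Python, from cell import status, eyes, arm gives the robot as it stands.
- The arm moves only by the tool send_rows, never from a script. Its argument "motion" is a list of rows, each a list of 3 entries, a list of its own where there are three numbers: the opening, from -1 (shut) to 1 (fully open), then the shift along the tool's x, y, z in mm, then the turn about the tool's y in degrees. In form: [[grip, [x, y, z], twist], ...]. A call has 1 to 5 rows; each row is the pose to reach, as a shift and turn from the pose commanded when the call began, along the tool's axes at that moment; what a row does not reach only later rows make up. A row lasts 1/12 s, in which the tool goes at most 41.7 mm and 7.16 degrees, less where a joint would pass 70% of its speed; a pose out of reach is approached as far as the arm can. A call with a gripper value outside its range is refused whole. The fingers move at their own pace and stop on an object; "squeeze" is the grip in N (left out, the last holds). Time passes only in rows, so rows that repeat a pose let the fingers close. It gives the time, the measured TCP pose, the force and the opening at its end, in the units of the state.
- status.sense(): the state, without advancing time (a new reading comes with each control period).
- eyes.capture(name): name is "scene" or "top"; returns (picture, depth): 480x640x3 uint8, red, green, blue; 480x640 float32, m along the optical axis (not along the pixel's ray), 0 where there is no reading.
- eyes.get_calibration(name): a dict with "fovy" (degrees; the focal length in pixels is half the picture's height over the tangent of half this angle, whatever the lens; pixels are square), "cx", "cy" (the principal point, pixels), "R" (3x3) and "t" (3): a world point X has camera coordinates R X + t. Camera axes: x right, y down, z forward; pixel columns grow to the right and rows downward; lengths in m; the calibration is good to about 2 mm. A picture is of the moment at which its call begins. get_calibration takes no time and is no camera call.
- arm.close_job(): hands the job in, once; it reports no verdict.
The state is a dict: "clock": time; "joints": joint angles; "dq": joint speeds; "effort": joint torques, N m; "tool_pos": TCP position; "tcp_rot": TCP orientation; "force": force on the tool from outside, world axes, zero at the start; "moment": the same for the moment, N m; "width": finger opening in m.
Only numpy, scipy, OpenCV 4.12 (cv2) and the standard library are available. Lean on these libraries where they do the work, as an engineer would, in place of code of your own. Each camera call takes 0.05 s, during which the arm holds its last target. There are 200 camera calls.

## Working session

There is one attempt and no reset: what is moved stays moved. The work goes in short steps, Python scripts to look and compute and a tool call to move; the robot and the scene stay as the last step left them, time stands still between calls to the robot, and variables do not carry over. Pictures are saved under pics/ and viewed, about 8 in all and at most 12, crops included, and the job is handed in when it is done.

Besides the shell and the picture viewer there is one more tool, called after "Request:" as name([rows], argument=value, ...), one row to a line, values as JSON. send_rows: Moves the arm, as the interface text tells. Its arguments: {"type":"object","properties":{"motion":{"type":"array","items":{"type":"array"}},"squeeze":{"type":"number"}},"required":["motion"]}

```bash
mkdir -p pics
cat > h.py <<'E'
import numpy as np,cv2
from cell import status,eyes,arm
def cap(n,f):
    p,d=eyes.capture(n); cv2.imwrite('pics/'+f+'.png',p[:,:,::-1]); np.savez('/tmp/'+f+'.npz',p=p,d=d); return p,d
def world(n,d):
    c=eyes.get_calibration(n); f=240/np.tan(np.radians(c['fovy'])/2)
    v,u=np.mgrid[0:480,0:640]
    X=np.stack([(u-c['cx'])/f*d,(v-c['cy'])/f*d,d],-1)
    return (X-np.array(c['t']))@np.array(c['R'])
E
python3 - <<'E'
from h import *
for n in('scene','top'):
    cap(n,n+'0'); c=eyes.get_calibration(n); print(n,c, -np.array(c['R']).T@c['t'])
print(status.sense())
E
```

```text
scene {'fovy': 52.12960622527417, 'cx': 310.3161891984242, 'cy': 238.47642085827, 'R': array([[-0.11071051,  0.99377157, -0.01269873],
       [ 0.84118362,  0.08689146, -0.53372277],
       [-0.52929511, -0.06977069, -0.84556416]]), 't': array([ 0.06485905, -0.35819085,  1.41575467])} [1.05783686 0.06544682 1.00676042]
top {'fovy': 55.434639787153195, 'cx': 313.8118583225377, 'cy': 235.73497648668635, 'R': array([[-0.0253966 , -0.9994814 , -0.01979733],
       [-0.99376133,  0.02739268, -0.10811137],
       [ 0.1085976 ,  0.01692815, -0.99394165]]), 't': array([0.02974482, 0.48142525, 0.94044252])} [3.77047411e-01 6.21908923e-04 9.87381399e-01]
{'clock': 0.1, 'joints': array([ 1.12243680e+00,  1.24465985e-01,  1.65153238e+00,  9.94180017e-06,
        1.36750304e+00, -8.26105144e-02]), 'dq': array([ 0.00158115, -0.00222236, -0.0028697 , -0.00224228,  0.00067886,
       -0.00062759]), 'effort': array([ 3.06331037e-05, -4.24927604e+01, -3.66655183e+01, -1.21612111e-04,
        3.84085608e-03, -1.10217704e-05]), 'tool_pos': array([0.23240878, 0.6067953 , 0.40356172]), 'tcp_rot': array([-0.69466503,  0.69596564, -0.12877327,  0.1284125 ]), 'force': array([ 1.02254407,  0.68989607, -0.79885651]), 'moment': array([-0.01853548, -0.00039456,  0.00190766]), 'width': 0.08513080746558559}
```

View pics/scene0.png

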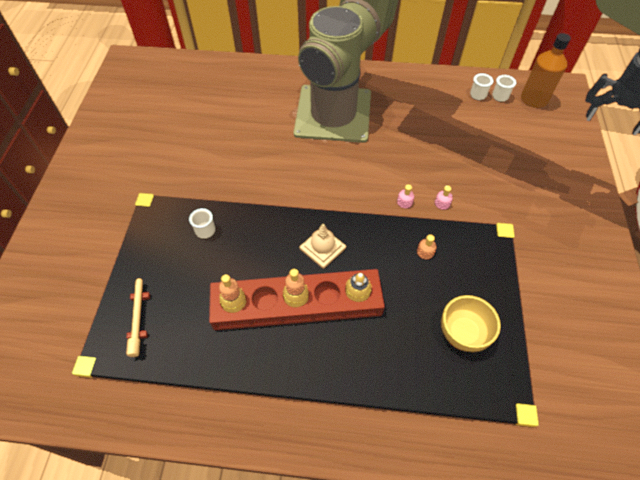

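View pics/top0.png

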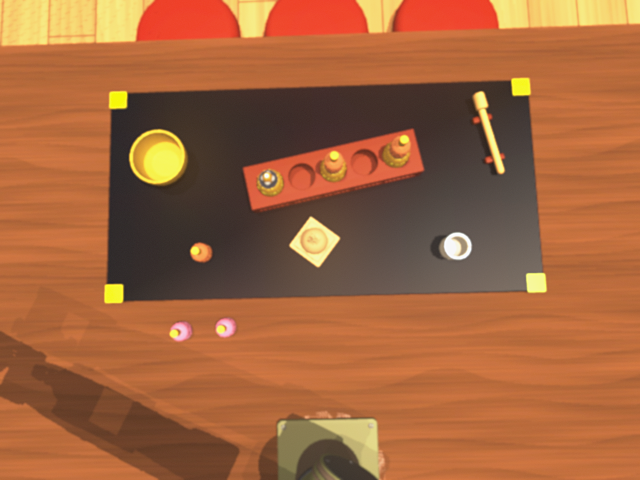

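Scene picture: the copper cap is at (427,247), the open lamp at (358,287), and the pink look-alikes at (405,198) and (444,199). In the top picture the cap is at (200,252) and the open lamp at (268,180). Next I measure both from the depth images.

Run:
```python
from h import *
R={'scene':((427,247),(358,287)),'top':((200,252),(268,180))}
for n in R:
    z=np.load(f'/tmp/{n}0.npz');W=world(n,z['d'])
    out=[]
    for (u,v),nm,bands in zip(R[n],('cap','lamp'),[((.03,.055),(.065,.084),(.084,.095)),((.06,.1),(.1,.112),(.112,.128),(.128,.15))]):
        w=W[v-22:v+23,u-22:u+23].reshape(-1,3)
        print(n,nm,'zmax',w[:,2].max())
        c=w[w[:,2]>.05 if nm=='cap' else w[:,2]>.115].mean(0)[:2]
        for a,b in bands:
            k=w[(w[:,2]>a)&(w[:,2]<b)&(np.hypot(*(w[:,:2]-c).T)<.035)]
            if len(k): print(a,b,len(k),k.mean(0).round(4),k.min(0).round(4),k.max(0).round(4))
    p=z['p']
    ims=[cv2.resize(p[v-25:v+25,u-25:u+25],(390,390),interpolation=cv2.INTER_CUBIC) for u,v in R[n]]
    out=np.hstack(ims)[:,:,::-1]; cv2.imwrite(f'pics/{n}c.png',out)
a=cv2.imread('pics/scenec.png');b=cv2.imread('pics/topc.png')
cv2.imwrite('pics/c1.png',cv2.resize(np.vstack([a,b]),(600,600)))
```

```text
scene cap zmax 1.006760415067523
0.03 0.055 121 [0.4653 0.2497 0.0432] [0.441  0.2241 0.0302] [0.4916 0.2714 0.0548]
0.065 0.084 33 [0.4576 0.2519 0.0734] [0.4517 0.2449 0.0651] [0.4614 0.2599 0.083 ]
0.084 0.095 38 [0.4544 0.2523 0.0878] [0.4446 0.2458 0.0845] [0.461  0.2591 0.0925]
scene lamp zmax 1.006760415067523
0.06 0.1 566 [0.6166 0.0986 0.075 ] [0.5963 0.065  0.0617] [0.6371 0.1344 0.0997]
0.1 0.112 136 [0.6012 0.1014 0.1062] [0.5911 0.0824 0.1003] [0.6094 0.1197 0.1112]
0.112 0.128 51 [0.5956 0.1018 0.121 ] [0.5902 0.0914 0.1127] [0.6012 0.1139 0.1279]
0.128 0.15 27 [0.593  0.1025 0.1322] [0.5894 0.0966 0.1281] [0.5974 0.1086 0.1406]
top cap zmax 0.987381399481958
0.03 0.055 107 [0.4509 0.2459 0.0475] [0.4355 0.2355 0.0303] [0.471  0.2704 0.0549]
0.065 0.084 24 [0.4517 0.2498 0.0781] [0.4458 0.2464 0.0691] [0.4596 0.2616 0.084 ]
0.084 0.095 42 [0.4533 0.2543 0.0864] [0.4456 0.2471 0.0841] [0.4598 0.2609 0.0904]
top lamp zmax 0.987381399481958
0.06 0.1 547 [0.5668 0.0904 0.0739] [0.5482 0.0625 0.0601] [0.6006 0.1267 0.0999]
0.1 0.112 183 [0.5818 0.1    0.1056] [0.5673 0.0819 0.1001] [0.6024 0.1237 0.1105]
0.112 0.128 74 [0.5859 0.1022 0.1216] [0.5754 0.0901 0.113 ] [0.601  0.1155 0.128 ]
0.128 0.15 43 [0.5878 0.1032 0.132 ] [0.5812 0.0965 0.128 ] [0.5947 0.1101 0.1368]
```

View pics/c1.png

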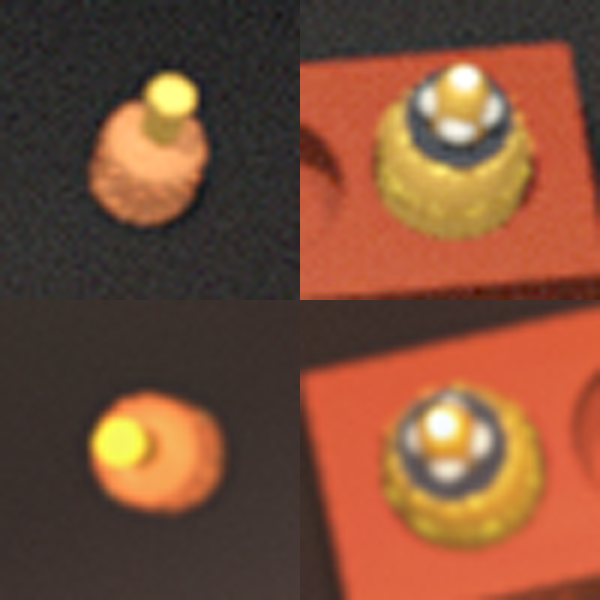

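Crops: the knob's top disc and the wick tip show clearly in both views, so I intersect their pixel rays with their known heights.

```bash
cat >> h.py <<'E'
def ray(n,u,v,z):
    c=eyes.get_calibration(n); f=240/np.tan(np.radians(c['fovy'])/2); R=np.array(c['R'])
    o=-R.T@c['t']; d=R.T@[(u-c['cx'])/f,(v-c['cy'])/f,1]
    return (o+d*(z-o[2])/d[2]).round(4)
E
python3 - <<'E'
from h import *
print('knob',ray('scene',429.9,237.6,.087),ray('top',194.9,250.1,.087))
print('wick',ray('scene',359.75,274.6,.136),ray('top',266.4,175.2,.136))
# gasket dark pixels
for n,(u,v) in {'scene':(360,280),'top':(268,178)}.items():
    z=np.load(f'/tmp/{n}0.npz');p=z['p'].astype(int)[v-14:v+15,u-14:u+15]
    m=((p.max(2)<110)&(p[:,:,0]-p[:,:,2]<30)).astype(np.uint8)
    k,l,s,_=cv2.connectedComponentsWithStats(m); i=1+s[1:,4].argmax()
    h=cv2.convexHull(np.argwhere(l==i)[:,::-1].astype(np.float32)); e=cv2.fitEllipse(h)
    M=cv2.moments(h); print(n,s[i],e,'gasket',ray(n,M['m10']/M['m00']+u-14,M['m01']/M['m00']+v-14,.107))
# rack direction
z=np.load('/tmp/top0.npz');
from scipy.spatial.transform import Rotation as Ro
s=status.sense();print(s['tool_pos'],Ro.from_quat(np.roll(s['tcp_rot'],-1)).as_matrix().round(4))
print('closed knobs',ray('top',334,156,.17),ray('top',404,141,.17),ray('scene',294,272,.17),ray('scene',226,279,.17))
E
```

```text
knob [0.4526 0.2524 0.087 ] [0.4532 0.2529 0.087 ]
wick [0.5876 0.1016 0.136 ] [0.5886 0.1026 0.136 ]
scene [  0   0  29   5 109] ((6.869010925292969, 1.7173717021942139), (4.226320266723633, 44.907066345214844), 87.53058624267578) gasket [0.5559 0.0989 0.107 ]
top [ 7 16 15  8 37] ((14.01026725769043, 16.731708526611328), (12.072888374328613, 14.170673370361328), 89.71836853027344) gasket [0.5798 0.1026 0.107 ]
[0.23240878 0.6067953  0.40356172] [[ 9.339e-01 -8.000e-04  3.576e-01]
 [-3.577e-01 -1.700e-03  9.339e-01]
 [-2.000e-04 -1.000e+00 -1.900e-03]]
closed knobs [ 0.6123 -0.0262  0.17  ] [ 0.6365 -0.1553  0.17  ] [ 0.6135 -0.0265  0.17  ] [ 0.6422 -0.1546  0.17  ]
```

Request:
send_rows([
  [1, [22, 5, -17], 0],
  [1, [44, 11, -34], 0],
  [1, [66, 16, -50], 0],
  [1, [89, 21, -67], 0],
  [1, [111, 27, -84], 0],
], squeeze=60)

```text
clock: 0.52
tool_pos: [0.3065, 0.4876, 0.377]
tcp_rot: [-0.695, 0.696, -0.129, 0.128]
force: [-0.0, 0.4, 0.3]
width: 0.0855
```

Request:
send_rows([
  [1, [22, 5, -17], 0],
  [1, [44, 11, -34], 0],
  [1, [66, 16, -50], 0],
  [1, [89, 21, -67], 0],
  [1, [111, 27, -84], 0],
])

```text
clock: 0.93
tool_pos: [0.3802, 0.3694, 0.3502]
tcp_rot: [-0.695, 0.695, -0.129, 0.128]
force: [0.2, -0.4, 0.2]
width: 0.0854
```

Request:
send_rows([
  [1, [22, 5, -17], 0],
  [1, [44, 11, -34], 0],
  [1, [66, 16, -50], 0],
  [1, [111, 27, -84], 0],
  [1, [111, 27, -84], 0],
])

```text
clock: 1.35
tool_pos: [0.4544, 0.2496, 0.3223]
tcp_rot: [-0.694, 0.696, -0.13, 0.129]
force: [-0.6, 1.0, 0.1]
width: 0.0856
```

Run:
```python
from h import *
p,d=cap('scene','s1');q,e=cap('top','t1')
s=status.sense();print(s['tool_pos'],s['tcp_rot'],s['force'],s['width'])
a=cv2.resize(p[190:290,370:470],(400,400),interpolation=2);b=cv2.resize(q[180:300,140:260],(400,400),interpolation=2)
cv2.imwrite('pics/c2.png',np.hstack([a,b])[:,:,::-1])
```

```text
[0.45404094 0.25042654 0.3223822 ] [-0.69449246  0.69561065 -0.13065637  0.12936367] [-0.14480635  0.47379768  0.03289849] 0.0853310707287047
```

View pics/c2.png

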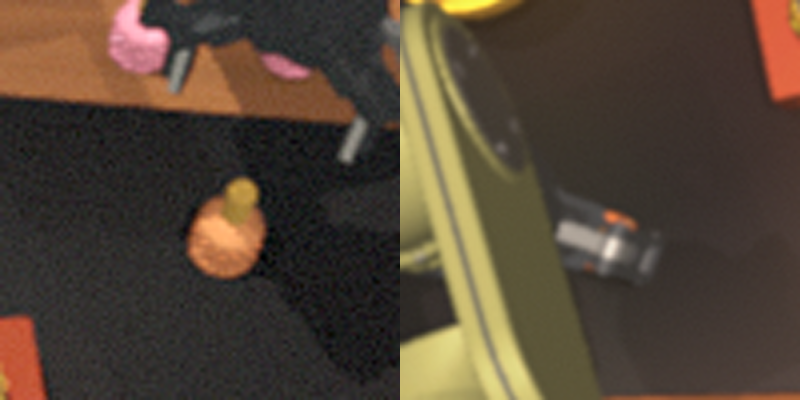

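The open jaws straddle the cap (knob at about crop (242,190)). I lower with a small correction.

Request:
send_rows([
  [1, [-1, 15, 1], 0],
  [1, [-1.5, 30, 1.5], 0],
  [1, [-1.5, 45, 1.5], 0],
  [1, [-1.5, 55, 1.5], 0],
  [1, [-1.5, 60, 1.5], 0],
])

```text
clock: 1.87
tool_pos: [0.4515, 0.2549, 0.262]
tcp_rot: [-0.695, 0.696, -0.129, 0.127]
force: [-0.9, -0.3, 0.2]
width: 0.0854
```

Run:
```python
from h import *
P=[]
for i in range(4):
    p,d=cap('scene','s2');s=status.sense();P.append(s['tool_pos'])
print(np.array(P).round(4),s['tcp_rot'],s['force'],s['width'])
u,v=430,225
cv2.imwrite('pics/c3.png',cv2.resize(p[v-50:v+50,u-65:u+65],(780,600),interpolation=2)[:,:,::-1])
```

```text
[[0.4515 0.2548 0.2617]
 [0.4519 0.2549 0.2627]
 [0.4523 0.2549 0.2637]
 [0.4526 0.2549 0.2644]] [ 0.69553514 -0.69515159  0.12820198 -0.12868328] [ 0.009998   -0.08280428  0.56773828] 0.08551542013577795
```

View pics/c3.png

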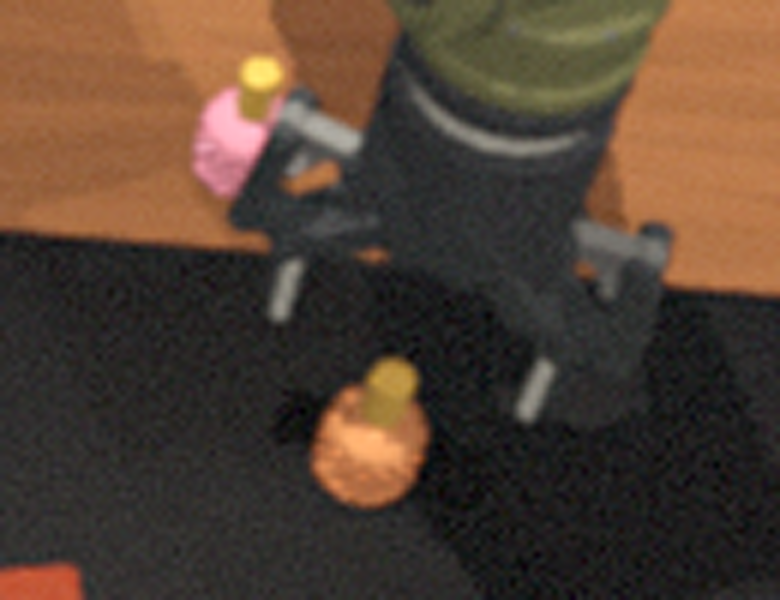

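The jaws are centred on the knob at (390,380) in the crop, and the pink caps are well clear. I descend the remaining 26 mm and close.

Request:
send_rows([
  [1, [0, 9, 0], 0],
  [1, [0, 17, 0], 0],
  [1, [0, 23, 0], 0],
  [1, [0, 26, 0], 0],
  [1, [0, 26, 0], 0],
])

```text
clock: 2.48
tool_pos: [0.452, 0.2542, 0.2364]
tcp_rot: [-0.695, 0.696, -0.129, 0.128]
force: [-0.4, 0.2, 0.1]
width: 0.0855
```

Run:
```python
from h import *
P=[]
for i in range(6):
    eyes.capture('scene');s=status.sense();P.append(s['tool_pos'])
print(np.array(P).round(4),np.mean(P,0),s['force'],s['width'])
```

```text
[[0.4523 0.2543 0.237 ]
 [0.4525 0.2544 0.2374]
 [0.4526 0.2545 0.2378]
 [0.4527 0.2545 0.2381]
 [0.4527 0.2545 0.2381]
 [0.4527 0.2545 0.2381]] [0.45256549 0.25446788 0.23775277] [ 0.09398126  0.11078395 -0.35977316] 0.08563673501347374
```

Request:
send_rows([
  [1, [0, 1, -1.5], 0],
  [-0.2, [0, 1, -1.5], 0],
  [-0.6, [0, 1, -1.5], 0],
  [-1, [0, 1, -1.5], 0],
  [-1, [0, 1, -1.5], 0],
], squeeze=60)

```text
clock: 3.2
tool_pos: [0.452, 0.2531, 0.2368]
tcp_rot: [0.695, -0.695, 0.129, -0.129]
force: [1.3, -0.6, -0.7]
width: 0.0386
```

Request:
send_rows([
  [-1, [0, 0, 0], 0],
  [-1, [0, 0, 0], 0],
  [-1, [0, 0, 0], 0],
  [-1, [0, 0, 0], 0],
  [-1, [0, 0, 0], 0],
])

```text
clock: 3.62
tool_pos: [0.452, 0.2531, 0.2368]
tcp_rot: [0.695, -0.695, 0.129, -0.129]
force: [-0.9, 0.9, -0.3]
width: 0.014
```

Request:
send_rows([
  [-1, [0, 0, 0], 0],
  [-1, [0, 0, 0], 0],
  [-1, [0, 0, 0], 0],
  [-1, [0, 0, 0], 0],
  [-1, [0, 0, 0], 0],
])

```text
clock: 4.03
tool_pos: [0.452, 0.2531, 0.2368]
tcp_rot: [0.695, -0.695, 0.129, -0.129]
force: [0.3, 0.2, 0.6]
width: 0.0141
```

Gripped on the knob (14 mm reading). Lifting.

Request:
send_rows([
  [-1, [0, -15, 0], 0],
  [-1, [0, -45, 0], 0],
  [-1, [0, -80, 0], 0],
  [-1, [0, -112, 0], 0],
  [-1, [0, -130, 0], 0],
])

```text
clock: 4.45
tool_pos: [0.4524, 0.2533, 0.3707]
tcp_rot: [0.696, -0.694, 0.127, -0.13]
force: [1.0, 0.1, -0.1]
width: 0.0142
```

Run:
```python
from h import *
for i in range(4): p,d=cap('scene','s3')
s=status.sense();print(s['tool_pos'],s['tcp_rot'],s['force'],s['width'])
cv2.imwrite('pics/c4.png',cv2.resize(p[140:260,360:520],(800,600),interpolation=2)[:,:,::-1])
```

```text
[0.45171781 0.25294668 0.36612334] [-0.69517277  0.6954516  -0.12875654  0.12846649] [-0.91049419 -0.06721906 -1.55352404] 0.01357837981132061
```

View pics/c4.png

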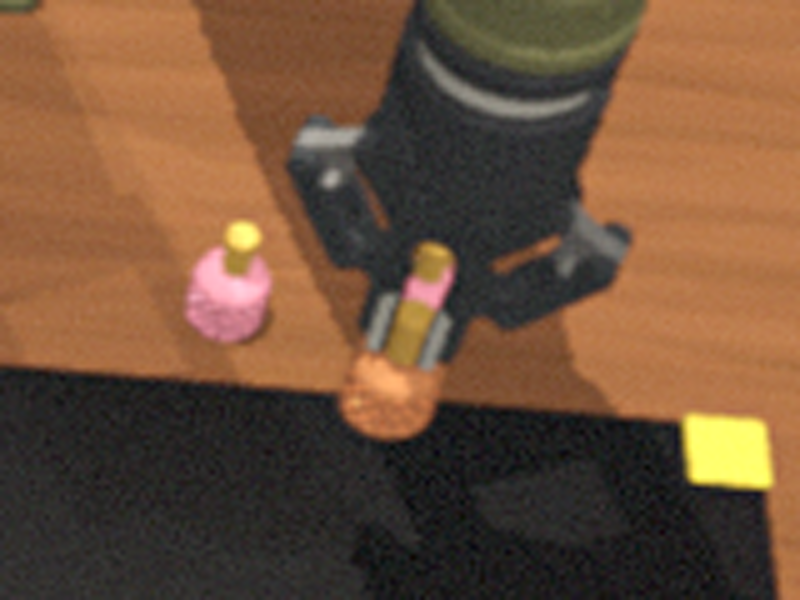

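The cap hangs upright between the pads, at (390,400) in the crop. Carrying it over the bare neck.

Request:
send_rows([
  [-1, [15, 0, -8], 0],
  [-1, [38, 0, -19], 0],
  [-1, [60, 0, -31], 0],
  [-1, [80, 0, -41], 0],
  [-1, [100, 0, -51], 0],
])

```text
clock: 5.07
tool_pos: [0.527, 0.1686, 0.3633]
tcp_rot: [-0.695, 0.696, -0.13, 0.127]
force: [-0.1, -0.3, -0.4]
width: 0.0139
```

Request:
send_rows([
  [-1, [22, 0, -11], 0],
  [-1, [45, 0, -23], 0],
  [-1, [66, 0, -33], 0],
  [-1, [80.5, 0, -41], 0],
  [-1, [80.5, 0, -41], 0],
])

```text
clock: 5.48
tool_pos: [0.5885, 0.1005, 0.364]
tcp_rot: [-0.695, 0.696, -0.131, 0.128]
force: [-0.1, 0.3, -1.3]
width: 0.0138
```

Run:
```python
from h import *
for i in range(8): p,d=cap('scene','s4')
q,e=cap('top','t4')
s=status.sense();print(s['tool_pos'],s['tcp_rot'],s['force'],s['width'])
u,v=360,265
cv2.imwrite('pics/c5.png',cv2.resize(p[v-40:v+40,u-50:u+50],(800,600),interpolation=2)[:,:,::-1])
```

```text
[0.58719629 0.10324932 0.36687759] [ 0.69541157 -0.69535058  0.12816557 -0.12831173] [ 0.15506017  0.08674059 -0.14009631] 0.013869514617388825
```

View pics/c5.png

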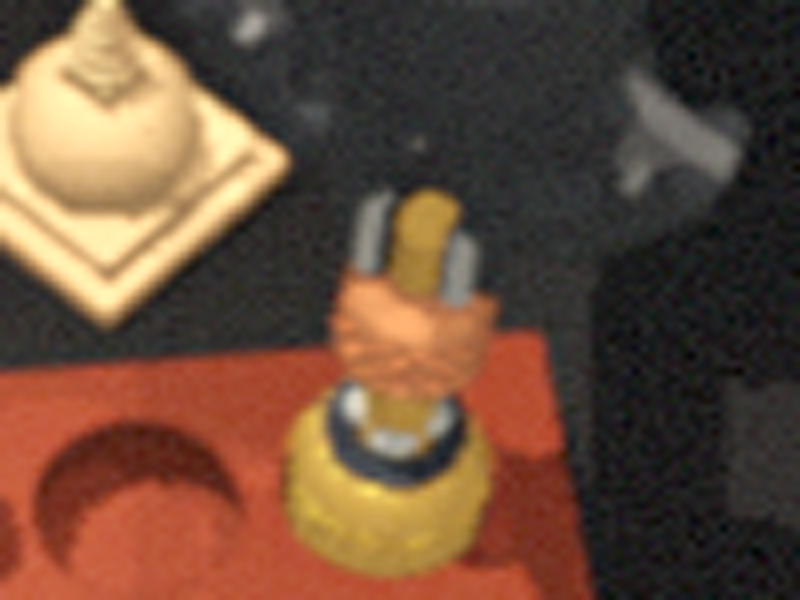

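The cap hangs above the open lamp, with the knob top at about (430,207) in the crop. I check it against a projected model at the neck axis.

Run:
```python
from h import *
c=eyes.get_calibration('scene');f=240/np.tan(np.radians(c['fovy'])/2)
def pr(X): x=np.array(X)@np.array(c['R']).T+c['t']; return np.c_[x[:,0]/x[:,2]*f+c['cx'],x[:,1]/x[:,2]*f+c['cy']]
p=np.load('/tmp/s4.npz')['p'];u,v=360,265
im=cv2.resize(p[v-40:v+40,u-50:u+50],(800,640),interpolation=2)[:,:,::-1].copy()
t=np.linspace(0,6.29,60)
def circ(x,y,z,r,col):
    q=pr(np.c_[x+r*np.cos(t),y+r*np.sin(t),0*t+z]); q=(q-[u-50,v-40]+.5)*8-.5
    cv2.polylines(im,[np.round(q).astype(int)],True,col,1)
x,y=.5880,.1022; zr=.3669-.2128
for z,r in((zr,.0185),(zr+.037,.010),(zr+.063,.008)): circ(x,y,z,r,(0,255,0))
circ(x,y,.107,.0195,(255,0,255)); circ(x,y,.123,.010,(255,255,0)); circ(x,y,.107,.010,(255,255,0))
cv2.imwrite('pics/c6.png',cv2.resize(im,(750,600)))
```

```text
(no output)
```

View pics/c6.png

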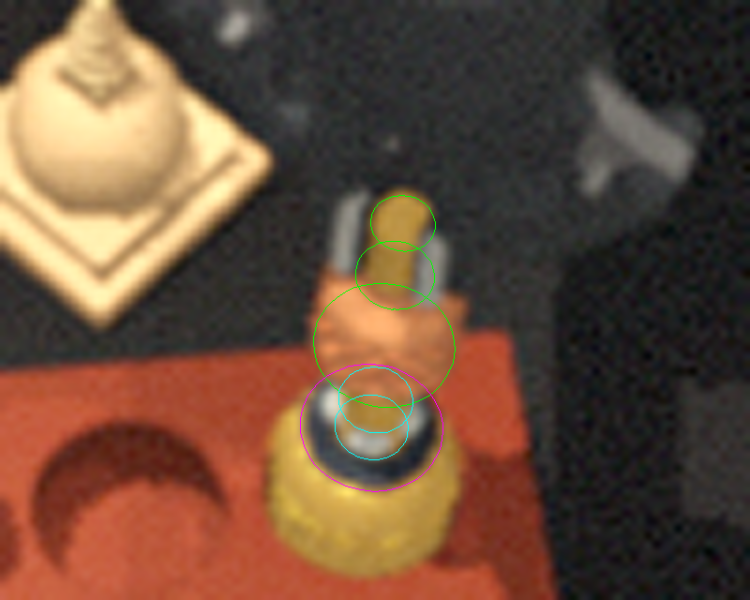

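Run:
```python
from h import *
c=eyes.get_calibration('scene');f=240/np.tan(np.radians(c['fovy'])/2)
def pr(X): x=np.array(X)@np.array(c['R']).T+c['t']; return np.c_[x[:,0]/x[:,2]*f+c['cx'],x[:,1]/x[:,2]*f+c['cy']]
t=np.linspace(0,6.29,200)
for n,(x,y,zr),(u,v) in(('scene0',(.4528,.2527,.024),(427,247)),('s4',(.588,.1022,.1541),(360,262))):
    z=np.load(f'/tmp/{n}.npz');p=z['p'];W=world('scene',z['d'])
    q=pr(np.c_[x+.0185*np.cos(t),y+.0185*np.sin(t),0*t+zr])
    print(n,'model rim L,R,bottom',q[:,0].min(),q[:,0].max(),q[:,1].max(),'at',q[q[:,1].argmax(),0])
    uc=int(round(q[q[:,1].argmax(),0]));vb=int(q[:,1].max())
    for uu in(uc-2,uc,uc+2): print('col',uu,[(vv,p[vv,uu].tolist()) for vv in range(vb-4,vb+4)])
    w=W[v-35:v+25,u-25:u+25].reshape(-1,3); r=np.hypot(w[:,0]-x,w[:,1]-y)
    for a,b in((.002,.02),(.04,.06)):
        k=w[(w[:,2]>zr+a)&(w[:,2]<zr+b)&(r<(.025 if a<.03 else .013))]
        print(a,b,len(k),(np.median(k,0)-[x,y,zr]).round(4))
    k=w[(r<.007)&(w[:,2]>zr+.058)&(w[:,2]<zr+.07)];print('top',len(k),(np.median(k,0)-[x,y,zr]).round(4))
```

```text
scene0 model rim L,R,bottom 416.74876233456337 432.86168858938856 259.12822245739636 at 425.6669641632004
col 424 [(255, [182, 111, 69]), (256, [181, 110, 66]), (257, [181, 106, 67]), (258, [152, 95, 57]), (259, [89, 57, 50]), (260, [37, 40, 39]), (261, [50, 48, 46]), (262, [58, 55, 53])]
col 426 [(255, [176, 110, 70]), (256, [171, 107, 70]), (257, [179, 113, 76]), (258, [179, 115, 74]), (259, [109, 69, 54]), (260, [39, 34, 34]), (261, [49, 48, 47]), (262, [44, 47, 47])]
col 428 [(255, [171, 103, 63]), (256, [175, 111, 67]), (257, [188, 113, 71]), (258, [168, 100, 64]), (259, [90, 54, 33]), (260, [43, 41, 47]), (261, [45, 46, 39]), (262, [52, 50, 46])]
0.002 0.02 89 [ 0.0143 -0.0046  0.008 ]
0.04 0.06 37 [ 0.0049 -0.0009  0.0481]
top 29 [ 0.0002 -0.0003  0.0638]
s4 model rim L,R,bottom 351.3282403928227 370.1485457216408 278.8186496173156 at 361.0981455319331
col 359 [(274, [192, 115, 70]), (275, [179, 105, 66]), (276, [200, 123, 79]), (277, [202, 133, 85]), (278, [180, 133, 67]), (279, [176, 136, 61]), (280, [177, 137, 67]), (281, [171, 134, 63])]
col 361 [(274, [175, 106, 69]), (275, [182, 106, 70]), (276, [179, 112, 71]), (277, [185, 119, 72]), (278, [173, 124, 66]), (279, [179, 139, 70]), (280, [174, 136, 60]), (281, [174, 135, 60])]
col 363 [(274, [177, 111, 73]), (275, [178, 106, 64]), (276, [199, 122, 78]), (277, [183, 113, 68]), (278, [161, 113, 60]), (279, [164, 130, 70]), (280, [170, 140, 85]), (281, [171, 148, 115])]
0.002 0.02 91 [0.0144 0.0001 0.011 ]
0.04 0.06 52 [ 0.0048 -0.0028  0.0509]
top 37 [-0.     -0.0006  0.0632]
```

Within about 1 mm, so the fit's 2.2 mm play covers it. I descend to just above the catch.

Request:
send_rows([
  [-1, [1, 6, 0], 0],
  [-1, [1, 13, 0], 0],
  [-1, [1, 20, 0], 0],
  [-1, [1, 26, 0], 0],
  [-1, [1, 30, 0], 0],
])

```text
clock: 6.35
tool_pos: [0.5882, 0.1022, 0.3349]
tcp_rot: [-0.695, 0.696, -0.129, 0.128]
force: [-0.1, 1.1, -0.5]
width: 0.0138
```

Request:
send_rows([
  [-1, [0, 0, 0], 0],
  [-1, [0, 0, 0], 0],
  [-1, [0, 0, 0], 0],
  [-1, [0, 0, 0], 0],
  [-1, [0, 0, 0], 0],
])

```text
clock: 6.77
tool_pos: [0.5887, 0.1022, 0.3373]
tcp_rot: [0.695, -0.695, 0.128, -0.129]
force: [0.1, -0.9, -0.8]
width: 0.0141
```

Run:
```python
from h import *
for i in range(3): p,d=cap('scene','s5')
s=status.sense();print(s['tool_pos'],s['force'],s['moment'],s['width'])
u,v=360,265
cv2.imwrite('pics/c7.png',cv2.resize(p[v-40:v+40,u-50:u+50],(750,600),interpolation=2)[:,:,::-1])
```

```text
[0.58858617 0.1022481  0.33702451] [-0.60478212  0.14295621 -0.35134132] [ 0.01259657  0.05083032 -0.0087156 ] 0.01367894073580866
```

View pics/c7.png

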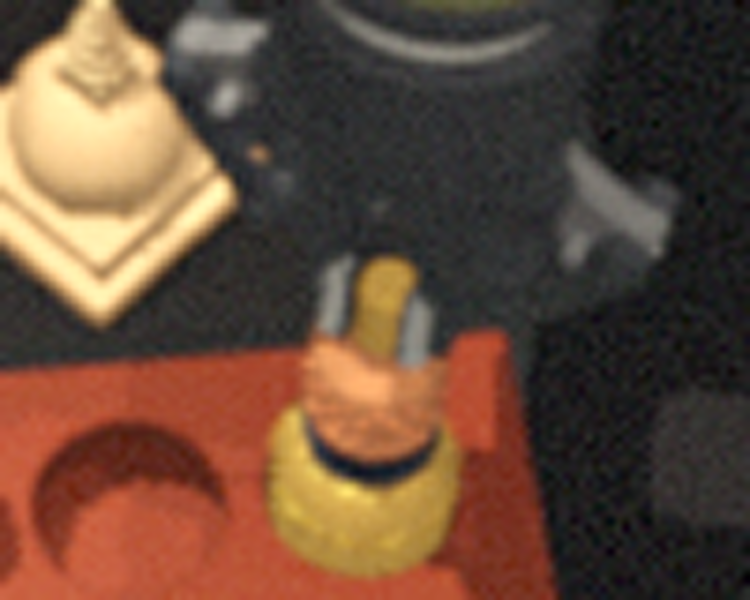

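The cap is over the neck, centred on the gasket ring (dark crescent from 308 to 440, even on both sides), with no contact force. Now I press in small steps.

Request:
send_rows([
  [-1, [0, 2, 0], 0],
  [-1, [0, 4, 0], 0],
  [-1, [0, 6, 0], 0],
  [-1, [0, 7, 0], 0],
  [-1, [0, 7, 0], 0],
], squeeze=80)

```text
clock: 7.33
tool_pos: [0.5886, 0.1023, 0.3306]
tcp_rot: [0.695, -0.695, 0.129, -0.129]
force: [-1.9, -0.3, 3.9]
width: 0.0135
```

Request:
send_rows([
  [-1, [0, 0.5, 0], 0],
  [-1, [0, 1, 0], 0],
  [-1, [0, 1.5, 0], 0],
  [-1, [0, 2, 0], 0],
  [-1, [0, 2, 0], 0],
])

```text
clock: 7.75
tool_pos: [0.5889, 0.1023, 0.3294]
tcp_rot: [0.695, -0.695, 0.128, -0.129]
force: [-1.9, -0.7, 6.4]
width: 0.0133
```

Contact with the catch at the expected height (rim about 10 mm above the gasket). I go on pressing.

Request:
send_rows([
  [-1, [0, 0.5, 0], 0],
  [-1, [0, 1, 0], 0],
  [-1, [0, 1.5, 0], 0],
  [-1, [0, 2, 0], 0],
  [-1, [0, 2, 0], 0],
])

```text
clock: 8.17
tool_pos: [0.5885, 0.1023, 0.3257]
tcp_rot: [0.695, -0.695, 0.129, -0.129]
force: [-2.2, 0.8, 3.1]
width: 0.0132
```

Request:
send_rows([
  [-1, [0, 0.5, 0], 0],
  [-1, [0, 1, 0], 0],
  [-1, [0, 1.5, 0], 0],
  [-1, [0, 2, 0], 0],
  [-1, [0, 2, 0], 0],
])

```text
clock: 8.58
tool_pos: [0.5882, 0.1023, 0.3223]
tcp_rot: [-0.695, 0.695, -0.129, 0.128]
force: [0.2, 1.7, -3.7]
width: 0.0131
```

Request:
send_rows([
  [-1, [0, 0.5, 0], 0],
  [-1, [0, 1, 0], 0],
  [-1, [0, 1.5, 0], 0],
  [-1, [0, 2, 0], 0],
  [-1, [0, 2, 0], 0],
])

```text
clock: 9.0
tool_pos: [0.5883, 0.1023, 0.3211]
tcp_rot: [-0.695, 0.695, -0.129, 0.128]
force: [-0.3, 1.5, -4.3]
width: 0.0135
```

The force has gone negative, so the catch has clicked and is pulling the cap down. I keep pressing to the seat.

Request:
send_rows([
  [-1, [0, 0.5, 0], 0],
  [-1, [0, 1, 0], 0],
  [-1, [0, 1.5, 0], 0],
  [-1, [0, 1.5, 0], 0],
  [-1, [0, 1.5, 0], 0],
])

```text
clock: 9.42
tool_pos: [0.5886, 0.1021, 0.3204]
tcp_rot: [-0.695, 0.695, -0.128, 0.129]
force: [-1.5, 1.5, -2.4]
width: 0.0139
```

Request:
send_rows([
  [-1, [0, 0.4, 0], 0],
  [-1, [0, 0.8, 0], 0],
  [-1, [0, 1, 0], 0],
  [-1, [0, 1, 0], 0],
  [-1, [0, 1, 0], 0],
])

```text
clock: 9.83
tool_pos: [0.5887, 0.1021, 0.3199]
tcp_rot: [-0.695, 0.695, -0.128, 0.129]
force: [-1.3, -0.1, 1.0]
width: 0.0132
```

Request:
send_rows([
  [-1, [0, 0.5, 0], 0],
  [-1, [0, 1, 0], 0],
  [-1, [0, 1.5, 0], 0],
  [-1, [0, 1.5, 0], 0],
  [-1, [0, 1.5, 0], 0],
])

```text
clock: 10.25
tool_pos: [0.5889, 0.1022, 0.3198]
tcp_rot: [-0.695, 0.695, -0.128, 0.129]
force: [-3.8, 0.1, 8.2]
width: 0.0136
```

Request:
send_rows([
  [-1, [0, 0.5, 0], 0],
  [-1, [0, 1, 0], 0],
  [-1, [0, 1.5, 0], 0],
  [-1, [0, 1.5, 0], 0],
  [-1, [0, 1.5, 0], 0],
])

```text
clock: 10.67
tool_pos: [0.589, 0.1022, 0.3198]
tcp_rot: [-0.695, 0.695, -0.128, 0.129]
force: [-6.9, -1.2, 13.3]
width: 0.0135
```

Firm stop at TCP z = 0.3198, just as predicted for home, with 13 N. I ease the 7 N sideways load and look.

Request:
send_rows([
  [-1, [-0.4, 0.2, 0], 0],
  [-1, [-0.8, 0.5, 0], 0],
  [-1, [-0.8, 0.5, 0], 0],
  [-1, [-0.8, 0.5, 0], 0],
  [-1, [-0.8, 0.5, 0], 0],
])

```text
clock: 11.08
tool_pos: [0.5886, 0.1024, 0.3198]
tcp_rot: [-0.695, 0.695, -0.127, 0.13]
force: [-6.4, -2.5, 14.9]
width: 0.0131
```

Run:
```python
from h import *
for i in range(4):
    p,d=cap('scene','s6');s=status.sense();print(s['tool_pos'],s['force'])
print(s['moment'],s['width'],s['dq'].round(4))
u,v=360,270
cv2.imwrite('pics/c8.png',cv2.resize(p[v-32:v+32,u-40:u+40],(750,600),interpolation=2)[:,:,::-1])
```

```text
[0.58857756 0.10239718 0.31977275] [-6.14193488 -2.14606775 14.15986466]
[0.58857139 0.10239621 0.31976086] [-6.21173569 -1.18502233 14.39838681]
[0.5885752  0.10238703 0.31978691] [-5.96010081 -1.59562767 13.8307023 ]
[0.58858232 0.10237371 0.31977037] [-6.40618078 -0.96120693 14.16637261]
[-0.46668226  1.06615002 -0.02369079] 0.01350106816465677 [ 0.0009 -0.0007 -0.      0.001  -0.0005 -0.0008]
```

View pics/c8.png

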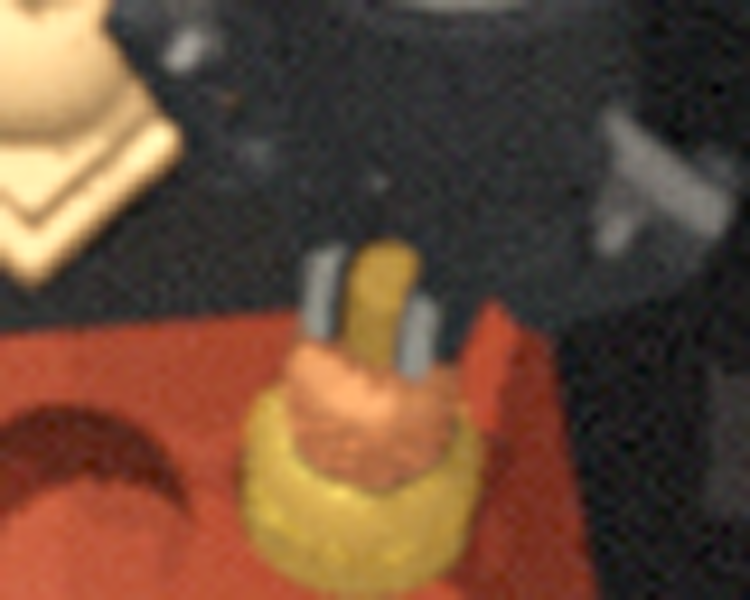

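The cap sits home with no dark gap at its rim (lower edge around (380,485) in the crop). One more easing of the side load and slightly more press.

Request:
send_rows([
  [-1, [-0.5, 0.3, 0], 0],
  [-1, [-1, 0.6, 0], 0],
  [-1, [-1, 0.6, 0], 0],
  [-1, [-1, 0.6, 0], 0],
  [-1, [-1, 0.6, 0], 0],
])

```text
clock: 11.7
tool_pos: [0.5881, 0.1025, 0.3198]
tcp_rot: [-0.695, 0.695, -0.126, 0.131]
force: [-4.3, -2.1, 14.1]
width: 0.0133
```

Run:
```python
from h import *
from scipy.spatial.transform import Rotation as Ro
for i in range(4):
    eyes.capture('scene');s=status.sense();print(s['tool_pos'].round(5),s['force'].round(1),s['moment'].round(2),np.degrees(Ro.from_quat(np.roll(s['tcp_rot'],-1)).as_matrix()[:2,1]).round(2))
```

```text
[0.58809 0.10254 0.31972] [-4.2 -2.2 14.8] [-0.67  0.87  0.01] [ 0.33 -0.08]
[0.58808 0.10255 0.31974] [-5.4 -2.5 14.9] [-0.69  0.84  0.01] [ 0.33 -0.08]
[0.5881  0.10257 0.31977] [-4.2 -2.5 14.9] [-0.65  0.84  0.05] [ 0.33 -0.07]
[0.5881  0.10255 0.31978] [-4.7 -2.  14.8] [-0.6   0.84 -0.04] [ 0.33 -0.08]
```

Steady: 15 N press, z unchanged, tilt 0.3°. I do a last numeric check on the neighbours and hand in.

Run:
```python
from h import *
a=np.load('/tmp/scene0.npz')['p'].astype(int);b,_=cap('scene','s7')
for n,(u,v) in dict(bowl=(470,325),striker=(138,318),stupa=(323,245),holder=(203,223)).items():
    print(n,np.abs(a[v-20:v+20,u-20:u+20]-b[v-20:v+20,u-20:u+20]).mean().round(1))
print(arm.close_job())
```

```text
bowl 1.8
striker 3.5
stupa 19.4
holder 3.2
the job is handed in; nothing more can be done
None
```

The loose copper cap is on the open lamp, clicked past its catch, and was handed in with the fingers still holding it pressed on the gasket.

**Pressing:** Resistance reached about 6 N at the readings I took on the catch, then went negative as the catch pulled the cap down. The arm came to a firm stop at TCP z = 0.3198 m, the height I had predicted for home. At hand-in it was pressing steadily with about 15 N, and the last close picture showed no gap under the visible part of the rim.

**Not perfect:**
- About 5 N of sideways load and a 0.3° tool tilt remained. I judged both too small to lift the rim, but I could not see its far side.
- In the before/after picture comparison, the bowl, striker and holder were unchanged. The stupa's patch differed (19 grey levels). The gripper partly covers it and probably shades it, so that check is inconclusive. I sent no move near it, and it looked in place in the later crops.

The job took about 12 s of the 59 s allowed.

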